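# Unlatch the jar shaker's gate and take the jar out

### The arm

A 6-joint arm with a two-finger parallel gripper is mounted at the origin on a cart in front of the work surface, level with it; the furniture and walls round the work are solid. World frame = base frame: x ahead of the robot, y to its left, z up, the work surface at z = 0. Lengths are in m, angles in rad, forces in N, time in s.
With the tool pointing down it reaches from about 0.25 to 0.775 m from the base axis. Payload 8.9 kg.
Tool frame: the origin (TCP) lies at the very end of the fingers, on their centre line; the grasp point (between the pads) lies 19 mm behind it; z points along the fingers, y is the line along which they close (so a half turn about z gives the same grasp; the last joint's range is limited). The gripper opens to 85 mm and grips with 20 to 120 N. Pads are 22 mm wide; open, the fingers measure 114 mm over their backs; the gripper's body (76 mm by 85 mm) begins 54 mm behind the grasp point. The pads swing forward as they close: fully open they stand 13 mm farther back than shut.
Start: joints at [1.016, 0.291, -0.153, 1.127, 0, 1.431], TCP at [0.212, 0.48, 0.231] pointing down, gripper open.
Joint ranges: [-2.52, 2.52], [-0.91, 1.74], [-1.3, 1.37], [-1.96, 2.02], [-1.52, 1.47], [-3.14, 3.14]. Speed limits (rad/s): [2.22, 2.22, 2.79, 3.14, 3.14, 3.14].

### API

Orientations are given as a unit quaternion [x, y, z, w].
In Python, from bench import state, grab_frame, calibration, finish_job gives the robot as it stands.
- The arm moves only by the tool drive_tool, never from a script. Its argument "deltas" is a list of rows, each a list of 3 entries, a list of its own where there are three numbers: the shift along the tool's x, y, z in m, then the turn, a rotation vector about the tool's x, y, z in rad, then the opening, from 0 (shut) to 1 (fully open). In form: [[[x, y, z], [ax, ay, az], hand], ...]. A call has exactly 5 rows; each row shifts and turns the commanded pose from where the row before left it, along the tool's axes as they then stand; what a row does not reach is not made up. A row lasts 1/10 s, in which the tool goes at most 50 mm and 8.59 degrees, less where a joint would pass 70% of its speed; a pose out of reach is approached as far as the arm can. A call is refused whole if a number of a shift passes 0.05 or a number of a turn 0.15, either way. A call with a gripper value outside its range is refused whole. The fingers move at their own pace and stop on an object; "newtons" is the grip in N (left out, the last holds). Time passes only in rows, so rows that do not move let the fingers close, or fill a call up. It gives the time, the measured TCP pose, the force, the opening and the grip force at its end, in the units of the state.
- state(): the state, without advancing time (a new reading comes with each control period).
- grab_frame(name): name is "scene" or "top"; returns the picture (480x640x3 uint8, red, green, blue); there is no depth.
- calibration(name): a dict with "vfov" (degrees; the focal length in pixels is half the picture's height over the tangent of half this angle, whatever the lens; pixels are square), "cx", "cy" (the principal point, pixels), "k1" (the pictures are not rectified: a ray, as slopes to the right and down, at radius r is drawn at 1 + k1 r^2 times it, then the intrinsics apply), "R" (3x3) and "t" (3): a world point X has camera coordinates R X + t. Camera axes: x right, y down, z forward; pixel columns grow to the right and rows downward; lengths in m; the calibration is good to about 2 mm. A picture is of the moment at which its call begins. calibration takes no time and is no camera call.
- finish_job(): hands the job in; it is judged then, once.
The state is a dict: "t": time; "joints": joint angles; "qd": joint speeds; "tau": joint torques, N m; "tcp_pos": TCP position; "eef_rot": TCP orientation; "wrist_force": force on the tool from outside, world axes, zero at the start; "ft_torque": the same for the moment, N m; "opening": finger opening in m; "grasp_force": force on a finger pad.
Only numpy, scipy, OpenCV 4.12 (cv2) and the standard library are available. Lean on these libraries where they do the work, as an engineer would, in place of code of your own. Each camera call takes 0.05 s, during which the arm holds its last target. There are 200 camera calls.

### The job

The shaking run is over. Carefully lift the latch bar of the shaker's gate by its knob, only until you feel the soft stop and the bar is free of its keeper, and without straining the bar against the keeper swing the gate wide open, nearly square to the machine, and leave it standing open. Then lift the jar out of the shaker and set it down upright in the metal tray beside the jar already there, leaving everything else where it is.

Things in the scene. Friction and masses are not known exactly. Their poses are not given: they have to be found in the camera images.
- shaker: Bench jar shaker, fixed: white motor base 222 x 250 x 57 mm, aluminium platform (top 76 mm above the bench) with one jar nest, low rails (up to 140 mm high, 106 mm either side and 93 mm behind the nest's centre) and a barred steel gate along the front. Origin: centre of the underside; x to the machine's back (away from the robot), y to its left, z up.
- gate_hinge (a point): Point on the gate's vertical hinge pin at the gate's left end (seen from the robot), at the height of the latch bar, 158 mm above the bench. Its axes turn with the gate: -y runs along the gate to its free end, -x points outward (to the robot when shut).
- gate (a joint): Gate angle about its hinge pin, rad: 0 shut, grows as the free end swings toward the robot, stop at 1.75. Gate: 176 mm long from the pin, 86 to 175 mm above the bench, sheet 6 mm thick (pin in its middle plane); a top flange reaches 45 mm inward over the jar's cap, so the jar cannot come up while it is shut. Light friction keeps it where it is left.
- latch_knob (a point): Centre of the latch bar's black knob: a plain cylinder 14 mm thick, its axis square to the gate, standing 10 to 49 mm out from the gate's middle plane (this point: 30 mm out, 120 mm from the hinge pin along the gate, 90 mm from the bar's pivot, 158 mm above the bench at rest). Pinch it from above, fingers either side along the gate; it moves with gate and bar.
- latch_bar (a joint): Angle of the latch bar about its pivot on the gate's outer face, rad: 0 at rest (level, on its rest pin), grows as its nose end rises; it falls back by its weight (0.12 kg, about 1 N at the knob).
- latch_nose (a point): Centre of the bar's nose (10 mm high, 6 mm thick, 167 mm from the pivot), which lies in the keeper, 3.5 mm behind its upright lip. The bar is free once the nose just touches the rubber buffer 13.5 mm above the lip's top; 4 mm lower it is still behind the lip. The buffer is stiff (about 8 N felt at the knob per mm of knob lift), so 1.5 mm past first touch is already too much.
- latch_post: Fixed post at the gate's free end with the steel keeper hook on its front, 196 mm from the hinge pin, 18 mm wide, 206 mm high. The keeper is set by hand on slotted holes: its lip stands 4 to 21 mm above the resting nose's underside, not told, to be felt (knob raised some 4 to 13 mm). Over 7 N strains it. Origin on the bench under the post, axes as the shaker's.
- jar_center (a point): Centre of the sample jar in the shaker's nest: screw-cap jar with a pale grey cap, 54 mm across, 92 mm tall, 0.1 to 0.2 kg; this point is 46 mm above its underside, z along its axis. The nest's blocks around its foot are 11 mm high, its foot stands 76 mm above the bench.
- sample_jar: The same jar; origin at the centre of its underside.
- tray: Flat aluminium tray, fixed, 150 x 250 mm, rim 22 mm high, walls and floor 3 mm. Origin at the centre of its underside, z up, y along its length; a jar already stands 70 mm from the middle toward -y.
- tray_free (a point): Middle of the free part of the tray's floor, 55 mm from the tray's centre toward its +y end, 3 mm above the bench.
- done_jar: Jar with a blue cap, 54 x 92 mm, that already stands in the tray; to be left standing. Origin at the centre of its underside.
- weight: Brass calibration weight, 32 mm across, 52 mm tall, standing near the work; bystander.
- tin: Round aluminium moisture tin with lid, 62 mm across, 24 mm high; bystander.
- timer: Small white kitchen-type timer, 60 x 60 x 18 mm; bystander.

How it is judged:
On the way, in this order (a step that is already met when the one before it is completed fails the run):
1. the bar is lifted out of the keeper and the gate drawn clear of it, the jar still in its nest (value of joint gate above 0.2 rad and distance of sample_jar from where it was at the start of the episode below 0.015 m), for 0.1 s.
2. the gate is swung wide open, past about 70 degrees, the jar still in its nest (value of joint gate above 1.2 rad and distance of sample_jar from where it was at the start of the episode below 0.015 m), for 0.2 s.
At the end, for the whole second after the job is handed in: Gate still and open at least 1.15 rad, latch bar down at rest; the sample jar stands still and upright (within 0.08 rad) on the tray's floor inside its rim; the other jar upright, and it, the weight, the tin and the timer within 20 mm of where they were (value of joint gate above 1.15 rad and value of joint latch_bar below 0.03 rad and velocity of joint gate between -0.05 and 0.05 rad/s and angle between each of sample_jar, done_jar's own z axis and vertical below 0.08 rad and x of sample_jar in the frame of tray between -0.052 and 0.052 m and y of sample_jar in the frame of tray between -0.102 and 0.102 m and z of sample_jar in the frame of tray below 0.007 m and linear speed of sample_jar below 0.02 m/s and distance of each of done_jar, weight, tin, timer from where it was at the start of the episode below 0.02 m); the robot touches nothing.
It fails at once if the keeper or its post strained: more than 7 N on it from the bar or anything else (contact force between latch_post and anything else above 7 N).
It fails at once if the gate flung: faster than 2.5 rad/s (velocity of joint gate above 2.5 rad/s).
It fails at once if the sample jar dropped: moving faster than 0.6 m/s with no finger on it (linear speed of sample_jar above 0.6 m/s and contact force between the fingers and sample_jar below 0.01 N).
It fails at once if a bystander disturbed by more than 30 mm (distance of any of weight, tin, timer, done_jar from where it was at the start of the episode above 0.03 m).
It also fails if it takes over 72 s, if anything falls off the work surface, if the arm or the gripper's body presses on something with over 40 N, if the wrist force passes 120 N, or if a joint passes its speed limit or range.

## Working session

There is one attempt and no reset: what is moved stays moved. The work goes in short steps, Python scripts to look and compute and a tool call to move; the robot and the scene stay as the last step left them, time stands still between calls to the robot, and variables do not carry over. Pictures are saved under pics/ and viewed, at most 10 in all, crops included, and the job is handed in when it is done.

Besides the shell and the picture viewer there is one more tool, called after "Request:" in YAML: its name, and indented under it one key for each argument. drive_tool: Moves the arm, as the interface text tells. Its arguments: {"type":"object","properties":{"deltas":{"type":"array","items":{"type":"array"}},"newtons":{"type":"number"}},"required":["deltas"]}

```bash
mkdir -p pics; ls; python3 - <<'E'
from bench import *
import cv2
print(state())
for n in("scene","top"):
    cv2.imwrite(f"pics/{n}0.png",grab_frame(n)[:,:,::-1]); print(n,calibration(n))
E
```

```text
pics
{'t': 0.0, 'joints': array([ 1.01571422e+00,  2.91268347e-01, -1.54103568e-01,  1.12671200e+00,
       -8.33626530e-06,  1.43148935e+00]), 'qd': array([-8.99924916e-04, -3.92028225e-06, -1.37974812e-03, -2.24724368e-04,
        6.79876284e-04, -1.04680036e-04]), 'tau': array([-3.74756506e-03, -5.37150514e+01,  3.31363893e+01,  1.61078194e-02,
       -5.14400726e-04,  6.94606292e-07]), 'tcp_pos': array([0.21181983, 0.47990061, 0.230747  ]), 'eef_rot': array([ 2.06393362e-01,  9.78468888e-01, -6.06797316e-04, -2.15138485e-04]), 'wrist_force': array([-0.39927912,  0.22396618, -0.31314449]), 'ft_torque': array([-0.01102151, -0.0125601 ,  0.02468486]), 'grasp_force': 0.0, 'opening': 0.08554531367525121}
scene {'vfov': 52.953735542273705, 'cx': 317.7343179595134, 'cy': 241.83391167334858, 'k1': -0.003455222124967452, 'R': array([[ 0.74617276, -0.66565495, -0.01138828],
       [-0.4465439 , -0.48772414, -0.75014912],
       [ 0.49378614,  0.56482621, -0.66117063]]), 't': array([-0.38495652,  0.33983685,  1.10626352])}
top {'vfov': 53.51178876488429, 'cx': 324.79096974032456, 'cy': 241.7319286449119, 'k1': 0.04456448691198453, 'R': array([[-0.01291374, -0.99982896, -0.01323987],
       [-0.98340349,  0.01509581, -0.1808029 ],
       [ 0.18097184,  0.01068529, -0.98343023]]), 't': array([0.04904638, 0.53182946, 1.19903074])}
```

View pics/scene0.png

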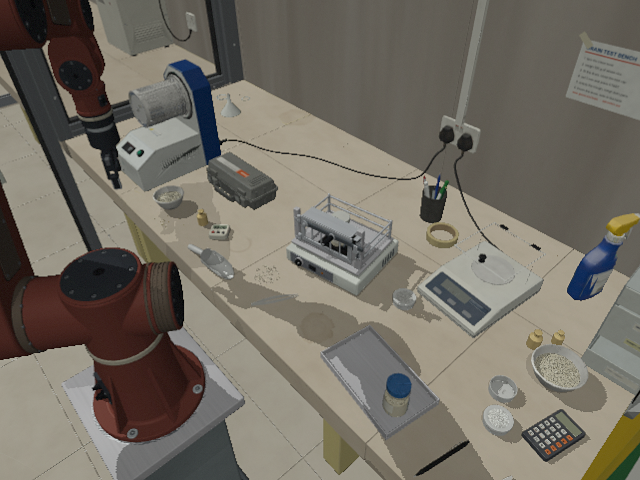

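View pics/top0.png

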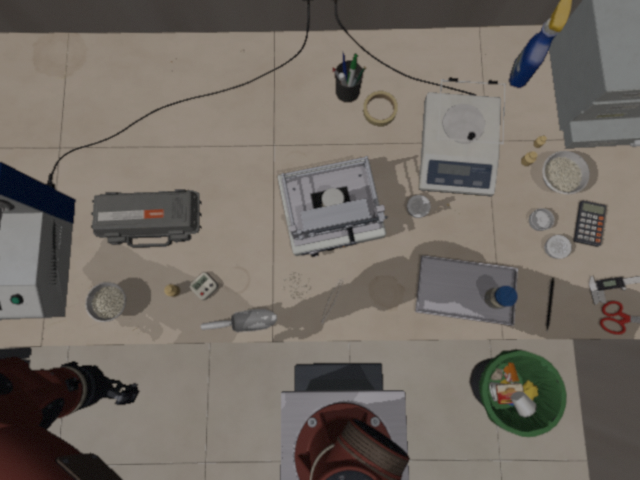

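The scene shows the shaker at about (340,250) with the jar inside, and the tray at (380,380) with the blue-cap jar. In the top view the shaker is at about (332,205), the tray at (467,289), and the weight and timer at about (172,290) and (202,285). Next I'll enlarge the shaker in both views.

```bash
cat > h.py <<'E'
import numpy as np, cv2
from bench import *
def cam(n):
    c=calibration(n); f=240/np.tan(np.radians(c["vfov"])/2); return c,f
def proj(n,X):
    c,f=cam(n); p=np.atleast_2d(X)@c["R"].T+c["t"]; s=p[:,:2]/p[:,2:]
    s=s*(1+c["k1"]*(s**2).sum(1,keepdims=True)); return s*f+[c["cx"],c["cy"]]
def at_z(n,uv,z):
    c,f=cam(n); d=(np.array(uv,float)-[c["cx"],c["cy"]])/f; s=d.copy()
    for _ in range(10): s=d/(1+c["k1"]*(s**2).sum())
    r=c["R"].T@np.r_[s,1]; o=-c["R"].T@c["t"]; return o+r*(z-o[2])/r[2]
def crop(n,box,k,out):
    im=cv2.imread(n) if isinstance(n,str) else n
    a,b,c,d=box; cv2.imwrite(out,cv2.resize(im[b:d,a:c],None,fx=k,fy=k,interpolation=cv2.INTER_CUBIC))
E
python3 - <<'E'
from h import *
a=cv2.imread("pics/scene0.png")[195:305,270:410]; b=cv2.imread("pics/top0.png")[150:260,265:405]
f=lambda i:cv2.resize(i,None,fx=5.0,fy=5.0,interpolation=cv2.INTER_CUBIC)
cv2.imwrite("pics/c1.png",f(a)); cv2.imwrite("pics/c2.png",f(b))
E
```

```text
(no output)
```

View pics/c1.png

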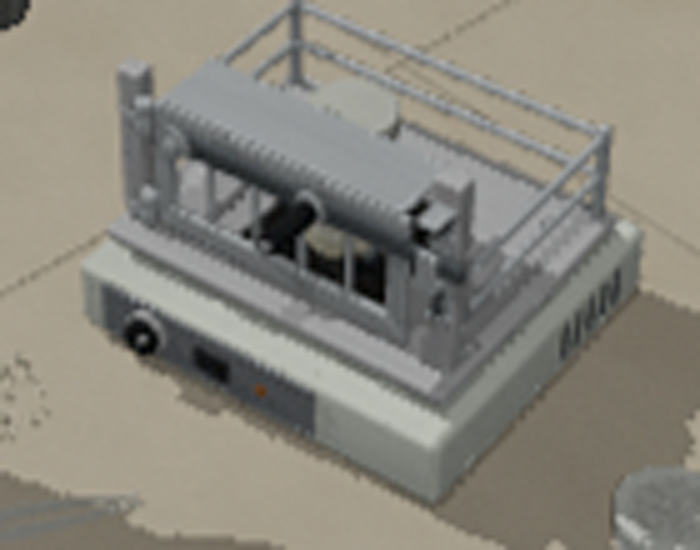

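View pics/c2.png

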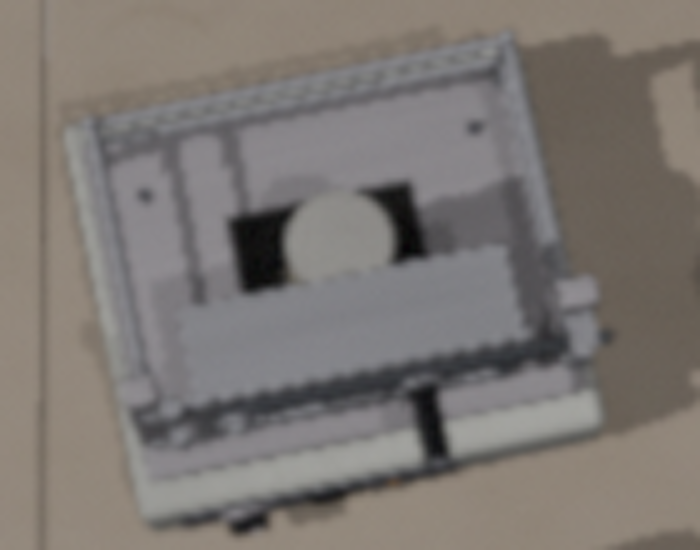

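```bash
python3 - <<'E'
from h import *
np.set_printoptions(precision=4,suppress=True)
for n in("top","scene"):
    c,_=cam(n); print(n,-c["R"].T@c["t"])
T=lambda u,v:(265+u/5,150+v/5)
S=lambda u,v:(270+u/5,195+v/5)
for nm,cn,uv,z in [("cap","top",T(340,243),.168),("knob in","top",T(425,388),.165),("knob out","top",T(437,458),.165),
 ("post","top",T(578,290),.206),("hingepost","top",T(137,390),.206),("baseFL","top",T(150,522),.057),("baseFR","top",T(603,425),.057),
 ("post","scene",S(455,183),.206),("hingepost","scene",S(133,68),.206),("baseFRtop","scene",S(435,440),.057),("baseFRbot","scene",S(437,502),0),("baseFLtop","scene",S(85,262),.057),("knob out","scene",S(262,240),.158),("cap","scene",S(352,108),.168),
 ("trayBL","top",(420,256),.022),("trayBR","top",(519,267),.022),("trayFL","top",(415,311),.022),("trayFR","top",(516,323),.022),("donecap","top",(506.5,295.5),.095),
 ("trayS1","scene",(371,328),.022),("trayS2","scene",(438,400),.022),("trayS3","scene",(321,356),.022),("trayS4","scene",(389,435),.022),("donecap","scene",(399,385),.095),
 ("beaker","top",(418,204),.03),("spoon end","top",(275,318),.02),("weight","top",(172,289),.052),("timer","top",(203,286),.018)]:
    print(nm,cn,at_z(cn,uv,z))
E
```

```text
top [0.3066 0.0282 1.276 ]
scene [-0.1073 -0.7153  0.982 ]
cap top [0.6157 0.0191 0.168 ]
knob in top [ 0.5444 -0.0203  0.165 ]
knob out top [ 0.5104 -0.0252  0.165 ]
post top [ 0.5808 -0.0901  0.206 ]
hingepost top [0.5368 0.1139 0.206 ]
baseFL top [0.4988 0.1191 0.057 ]
baseFR top [ 0.5464 -0.1171  0.057 ]
post scene [ 0.5775 -0.0965  0.206 ]
hingepost scene [0.5195 0.0845 0.206 ]
baseFRtop scene [ 0.5505 -0.1181  0.057 ]
baseFRbot scene [ 0.5587 -0.115   0.    ]
baseFLtop scene [0.5024 0.1164 0.057 ]
knob out scene [ 0.514 -0.023  0.158]
cap scene [0.615  0.0158 0.168 ]
trayBL top [ 0.4951 -0.2102  0.022 ]
trayBR top [ 0.4623 -0.466   0.022 ]
trayFL top [ 0.351 -0.19   0.022]
trayFR top [ 0.3181 -0.4455  0.022 ]
donecap top [ 0.3836 -0.401   0.095 ]
trayS1 scene [ 0.491  -0.2285  0.022 ]
trayS2 scene [ 0.4553 -0.464   0.022 ]
trayS3 scene [ 0.3424 -0.2065  0.022 ]
trayS4 scene [ 0.3162 -0.4457  0.022 ]
donecap scene [ 0.3802 -0.4075  0.095 ]
beaker top [ 0.6352 -0.2102  0.03  ]
spoon end top [0.3377 0.1742 0.02  ]
weight top [0.4146 0.4351 0.052 ]
timer top [0.4242 0.3652 0.018 ]
```

The front edge gives a shaker yaw of about 0.20. That puts the knob at about (0.530,-0.020), the hinge at (0.536,0.104), the jar at (0.6155,0.0175) and the free tray spot at (0.411,-0.277), all consistent with the given sizes. I'll turn the tool, then move above the knob.

Request:
drive_tool:
  deltas:
    - [[0, 0, 0], [0, 0, -0.122], 0.5]
    - [[0, 0, 0], [0, 0, -0.122], 0.5]
    - [[0, 0, 0], [0, 0, -0.122], 0.5]
    - [[0, 0, 0], [0, 0, -0.122], 0.5]
    - [[0, 0, 0], [0, 0, -0.122], 0.5]
  newtons: 20

```text
t: 0.6
tcp_pos: [0.2119, 0.48, 0.2309]
eef_rot: [-0.099, 0.995, -0.0, -0.0]
wrist_force: [-0.2, 0.3, 0.3]
opening: 0.0426
grasp_force: 0.0
```

Request:
drive_tool:
  deltas:
    - [[-0.014, -0.037, 0], [0, 0, 0], 0.5]
    - [[-0.014, -0.037, 0], [0, 0, 0], 0.5]
    - [[-0.014, -0.037, 0], [0, 0, 0], 0.5]
    - [[-0.014, -0.037, 0], [0, 0, 0], 0.5]
    - [[-0.014, -0.037, 0], [0, 0, 0], 0.5]

```text
t: 1.1
tcp_pos: [0.3168, 0.3108, 0.2311]
eef_rot: [-0.097, 0.995, -0.0, -0.0]
wrist_force: [1.4, 0.3, -0.0]
opening: 0.0425
grasp_force: 0.0
```

Request:
drive_tool:
  deltas:
    - [[-0.014, -0.037, 0], [0, 0, 0], 0.5]
    - [[-0.014, -0.037, 0], [0, 0, 0], 0.5]
    - [[-0.014, -0.037, 0], [0, 0, 0], 0.5]
    - [[-0.014, -0.037, 0], [0, 0, 0], 0.5]
    - [[-0.014, -0.037, 0], [0, 0, 0], 0.5]

```text
t: 1.6
tcp_pos: [0.4213, 0.1427, 0.2312]
eef_rot: [-0.097, 0.995, 0.0, -0.0]
wrist_force: [1.4, 0.6, 0.5]
opening: 0.0429
grasp_force: 0.0
```

Request:
drive_tool:
  deltas:
    - [[-0.014, -0.037, 0], [0, 0, 0], 0.5]
    - [[-0.014, -0.037, 0], [0, 0, 0], 0.5]
    - [[-0.014, -0.037, 0], [0, 0, 0], 0.5]
    - [[-0.014, -0.035, 0], [0, 0, 0], 0.5]
    - [[0, 0, 0], [0, 0, 0], 0.5]

```text
t: 2.1
tcp_pos: [0.506, 0.0084, 0.2308]
eef_rot: [-0.095, 0.995, -0.001, 0.0]
wrist_force: [-0.4, 0.3, 0.6]
opening: 0.0427
grasp_force: 0.0
```

```bash
python3 - <<'E'
from h import *
np.set_printoptions(precision=4,suppress=True)
for n in("scene","top"): cv2.imwrite(f"pics/{n}1.png",grab_frame(n)[:,:,::-1])
s=state(); print(s)
p=s["tcp_pos"]; print(proj("scene",p),proj("top",p))
a=cv2.imread("pics/scene1.png")[170:310,260:400]; b=cv2.imread("pics/top1.png")[130:270,265:405]
cv2.imwrite("pics/c3.png",cv2.resize(np.hstack([a,b]),None,fx=2.8,fy=2.8,interpolation=cv2.INTER_CUBIC))
E
```

```text
{'t': 2.2, 'joints': array([-0.123 ,  0.2521, -0.2077,  1.1124,  0.0002, -0.3155]), 'qd': array([ 0.0327, -0.0182, -0.0181,  0.0043,  0.0026,  0.0053]), 'tau': array([ -1.6595, -50.0397,  33.8408,  -0.2619,  -0.1195,  -0.1137]), 'tcp_pos': array([0.5037, 0.0113, 0.2307]), 'eef_rot': array([-0.0961,  0.9954,  0.0003, -0.0007]), 'wrist_force': array([-0.5121, -0.6485, -0.9406]), 'ft_torque': array([ 0.0155, -0.0173, -0.0229]), 'grasp_force': 0.0, 'opening': 0.04253658239239709}
[[310.0726 216.4552]] [[337.4301 239.4626]]
```

View pics/c3.png

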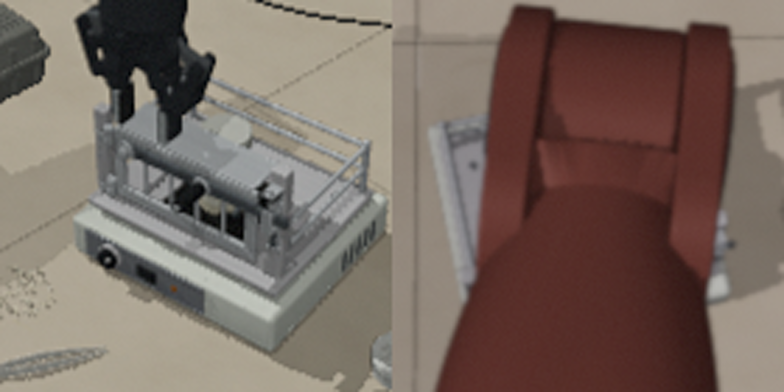

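The scene view shows the open gripper above the gate, left of the knob. The knob runs from about pixel (333,236) to (323,242). The top view is blocked by the arm, so I'll check the estimate by projecting it.

```bash
python3 - <<'E'
from h import *
np.set_printoptions(precision=1,suppress=True)
psi=.2; ex=np.array([np.cos(psi),np.sin(psi),0]); ey=np.array([-np.sin(psi),np.cos(psi),0])
K=np.array([.531,-.020,.158]); 
G=K+.03*ex; H=G+.12*ey
pts={"kin":K+.02*ex,"kout":K-.019*ex,"post":H-.196*ey+[0,0,.048],"gateTopFree":H-.176*ey+[0,0,.017],"gateTopHinge":H+[0,0,.017]}
for k,p in pts.items():
    print(k,p.round(3),"scene crop",(proj("scene",p)[0]-[270,195])*5,"top crop",(proj("top",p)[0]-[265,150])*5)
s=state();d=K-s["tcp_pos"];print(-d@ex*1e3,d@ey*1e3)
E
```

```text
kin [ 0.6 -0.   0.2] scene crop [304.9 202.3] top crop [415.3 378.6]
kout [ 0.5 -0.   0.2] scene crop [260.8 242.1] top crop [433.3 456.6]
post [ 0.6 -0.1  0.2] scene crop [440.8 177.1] top crop [574.9 301.2]
gateTopFree [ 0.6 -0.1  0.2] scene crop [405.4 208.7] top crop [527.2 326.1]
gateTopHinge [0.5 0.1 0.2] scene crop [136.9  84.6] top crop [164.1 403.9]
-20.535517864513103 -36.0535599732587
```

Request:
drive_tool:
  deltas:
    - [[-0.0095, -0.018, 0], [0, 0, -0.008], 0.5]
    - [[-0.0095, -0.018, 0], [0, 0, 0], 0.5]
    - [[0, 0, 0.02], [0, 0, 0], 0.5]
    - [[0, 0, 0.02], [0, 0, 0], 0.5]
    - [[0, 0, 0], [0, 0, 0], 0.5]

```text
t: 2.7
tcp_pos: [0.5274, -0.0184, 0.1891]
eef_rot: [-0.102, 0.995, 0.001, -0.002]
wrist_force: [0.1, 1.2, 0.5]
opening: 0.0423
grasp_force: 0.0
```

```bash
python3 - <<'E'
from h import *
s=state(); print(s["tcp_pos"],s["wrist_force"],s["eef_rot"])
im=grab_frame("scene")[:,:,::-1]
cv2.imwrite("pics/c4.png",cv2.resize(im[170:290,270:390],None,fx=5,fy=5,interpolation=cv2.INTER_CUBIC))
E
```

```text
[ 0.52742525 -0.01843323  0.1891329 ] [0.10864353 1.22666905 0.52340844] [-1.01516700e-01  9.94830994e-01  7.44145857e-04 -2.25806482e-03]
```

View pics/c4.png

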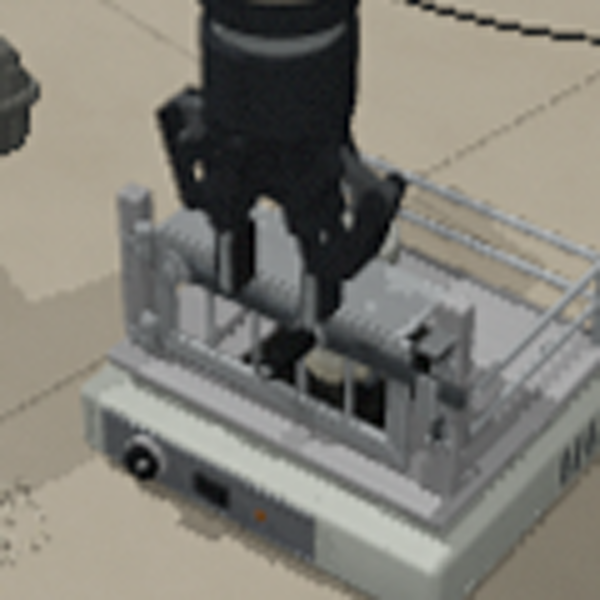

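The fingers straddle the knob, with the pads at about (235,260) and (315,300) in the crop and the knob between and below at (280,350). I'll go down and close.

Request:
drive_tool:
  deltas:
    - [[0, 0, 0.013], [0, 0, 0], 0.5]
    - [[0, 0, 0.013], [0, 0, 0], 0.5]
    - [[0, 0, 0.013], [0, 0, 0], 0.5]
    - [[0, 0, 0.01], [0, 0, 0], 0.5]
    - [[0, 0, 0], [0, 0, 0], 0.5]

```text
t: 3.25
tcp_pos: [0.5291, -0.0192, 0.142]
eef_rot: [-0.101, 0.995, 0.0, -0.001]
wrist_force: [0.1, 0.2, -0.4]
opening: 0.0423
grasp_force: 0.0
```

Request:
drive_tool:
  deltas:
    - [[0, 0, 0], [0, 0, 0], 0.35]
    - [[0, 0, 0], [0, 0, 0], 0.3]
    - [[0, 0, 0], [0, 0, 0], 0.25]
    - [[0, 0, 0], [0, 0, 0], 0.22]
    - [[0, 0, 0], [0, 0, 0], 0.2]
  newtons: 20

```text
t: 3.75
tcp_pos: [0.5302, -0.021, 0.1429]
eef_rot: [-0.101, 0.995, -0.001, 0.0]
wrist_force: [0.6, -6.8, 2.7]
opening: 0.0172
grasp_force: 2.9
```

```bash
python3 -c "
from h import *
s=state(); print(s)"
```

```text
{'t': 3.75, 'joints': array([-0.17595906,  0.36688842, -0.28840919,  0.91396544, -0.00228875,
       -0.37737034]), 'qd': array([-1.54128282e-03, -1.36388325e-04, -1.26176170e-03, -6.26344958e-04,
        3.38323855e-03, -1.44327603e-05]), 'tau': array([ 3.19389381e+00, -5.48156726e+01,  2.90099519e+01,  4.19152770e-01,
        1.73985343e+00, -4.07244021e-02]), 'tcp_pos': array([ 0.53020083, -0.02097844,  0.14288424]), 'eef_rot': array([-1.00534537e-01,  9.94932616e-01, -1.31025891e-03,  4.24897222e-04]), 'wrist_force': array([ 0.5775982 , -6.80504548,  2.70737553]), 'ft_torque': array([-1.22193332, -0.01041687, -0.07492232]), 'grasp_force': 2.948004975914955, 'opening': 0.017176182224559633}
```

The opening is 17 mm with −6.8 N along y, so one finger touched first. The tool has to shift about 3.5 mm toward −y before I finish closing.

Request:
drive_tool:
  deltas:
    - [[0, -0.0015, 0], [0, 0, 0], 0.22]
    - [[0, -0.002, 0], [0, 0, 0], 0.22]
    - [[0, 0, 0], [0, 0, 0], 0.19]
    - [[0, 0, 0], [0, 0, 0], 0.15]
    - [[0, 0, 0], [0, 0, 0], 0.13]

```text
t: 4.25
tcp_pos: [0.5305, -0.0228, 0.1423]
eef_rot: [-0.101, 0.995, 0.0, 0.0]
wrist_force: [-0.1, 2.4, 0.7]
opening: 0.0132
grasp_force: 19.5
```

```bash
cat > s.py <<'E'
from h import *
np.set_printoptions(precision=5,suppress=True)
s=state()
for k in("t","joints","tcp_pos","eef_rot","wrist_force","ft_torque","grasp_force","opening"): print(k,s[k])
E
python3 s.py
```

```text
t 4.25
joints [-0.18117  0.36891 -0.28696  0.91482  0.00076 -0.38353]
tcp_pos [ 0.53048 -0.0228   0.14231]
eef_rot [-0.10101  0.99489  0.00035  0.00015]
wrist_force [-0.06094  2.37254  0.71191]
ft_torque [ 0.53692 -0.19342 -0.08925]
grasp_force 19.527116417884827
opening 0.013240321776069321
```

Request:
drive_tool:
  deltas:
    - [[0, 0.0005, 0], [0, 0, 0], 0.13]
    - [[0, 0, -0.001], [0, 0, 0], 0.13]
    - [[0, 0, -0.001], [0, 0, 0], 0.13]
    - [[0, 0, -0.001], [0, 0, 0], 0.13]
    - [[0, 0, 0], [0, 0, 0], 0.13]

```text
t: 4.75
tcp_pos: [0.5302, -0.0228, 0.1453]
eef_rot: [-0.101, 0.995, -0.0, -0.0]
wrist_force: [1.4, 0.6, -3.0]
opening: 0.0131
grasp_force: 19.6
```

Request:
drive_tool:
  deltas:
    - [[0, 0, -0.0003], [0, 0, 0], 0.13]
    - [[0, 0, 0], [0, 0, 0], 0.13]
    - [[0, 0, -0.0003], [0, 0, 0], 0.13]
    - [[0, 0, 0], [0, 0, 0], 0.13]
    - [[0, 0, 0], [0, 0, 0], 0.13]

```text
t: 5.25
tcp_pos: [0.5302, -0.0227, 0.1459]
eef_rot: [-0.101, 0.995, -0.0, -0.0]
wrist_force: [1.4, 0.5, -2.7]
opening: 0.013
grasp_force: 19.5
```

```bash
python3 s.py
```

```text
t 5.25
joints [-0.18058  0.36531 -0.28216  0.92352 -0.00006 -0.38277]
tcp_pos [ 0.53017 -0.02271  0.14586]
eef_rot [-0.10092  0.99489 -0.      -0.0001 ]
wrist_force [ 1.38808  0.54617 -2.66147]
ft_torque [-0.11717 -0.16591 -0.07765]
grasp_force 19.490852057933807
opening 0.012966461194329046
```

Request:
drive_tool:
  deltas:
    - [[0, 0, -0.0002], [0, 0, 0], 0.13]
    - [[0, 0, -0.0002], [0, 0, 0], 0.13]
    - [[0, 0, 0], [0, 0, 0], 0.13]
    - [[0, 0, 0], [0, 0, 0], 0.13]
    - [[0, 0, 0], [0, 0, 0], 0.13]

```text
t: 5.75
tcp_pos: [0.5303, -0.0227, 0.1464]
eef_rot: [-0.101, 0.995, 0.0, 0.0]
wrist_force: [1.6, 0.5, -1.0]
opening: 0.0131
grasp_force: 19.5
```

Request:
drive_tool:
  deltas:
    - [[0, 0, -0.0002], [0, 0, 0], 0.13]
    - [[0, 0, -0.0002], [0, 0, 0], 0.13]
    - [[0, 0, 0], [0, 0, 0], 0.13]
    - [[0, 0, 0], [0, 0, 0], 0.13]
    - [[0, 0, 0], [0, 0, 0], 0.13]

```text
t: 6.25
tcp_pos: [0.5303, -0.0227, 0.1467]
eef_rot: [-0.101, 0.995, 0.0, 0.0]
wrist_force: [0.1, 0.8, -2.4]
opening: 0.0131
grasp_force: 19.5
```

Request:
drive_tool:
  deltas:
    - [[0, 0, -0.0002], [0, 0, 0], 0.13]
    - [[0, 0, -0.0002], [0, 0, 0], 0.13]
    - [[0, 0, 0], [0, 0, 0], 0.13]
    - [[0, 0, 0], [0, 0, 0], 0.13]
    - [[0, 0, 0], [0, 0, 0], 0.13]

```text
t: 6.75
tcp_pos: [0.5303, -0.0227, 0.1471]
eef_rot: [-0.101, 0.995, 0.0, 0.0]
wrist_force: [0.6, 0.8, -2.6]
opening: 0.0133
grasp_force: 19.5
```

Request:
drive_tool:
  deltas:
    - [[0, 0, -0.0002], [0, 0, 0], 0.13]
    - [[0, 0, -0.0002], [0, 0, 0], 0.13]
    - [[0, 0, 0], [0, 0, 0], 0.13]
    - [[0, 0, 0], [0, 0, 0], 0.13]
    - [[0, 0, 0], [0, 0, 0], 0.13]

```text
t: 7.25
tcp_pos: [0.5303, -0.0226, 0.1476]
eef_rot: [-0.101, 0.995, 0.0, 0.0]
wrist_force: [0.5, 1.2, -2.3]
opening: 0.0131
grasp_force: 19.5
```

Request:
drive_tool:
  deltas:
    - [[0, 0.0002, -0.0002], [0, 0, 0], 0.13]
    - [[0, 0, -0.0002], [0, 0, 0], 0.13]
    - [[0, 0, 0], [0, 0, 0], 0.13]
    - [[0, 0, 0], [0, 0, 0], 0.13]
    - [[0, 0, 0], [0, 0, 0], 0.13]

```text
t: 7.75
tcp_pos: [0.5303, -0.0226, 0.1479]
eef_rot: [-0.101, 0.995, -0.0, 0.0]
wrist_force: [0.3, -1.6, -2.2]
opening: 0.013
grasp_force: 19.5
```

Request:
drive_tool:
  deltas:
    - [[0, 0, -0.0002], [0, 0, 0], 0.13]
    - [[0, 0, -0.0002], [0, 0, 0], 0.13]
    - [[0, 0, 0], [0, 0, 0], 0.13]
    - [[0, 0, 0], [0, 0, 0], 0.13]
    - [[0, 0, 0], [0, 0, 0], 0.13]

```text
t: 8.25
tcp_pos: [0.5303, -0.0226, 0.1483]
eef_rot: [-0.101, 0.995, -0.0, 0.0]
wrist_force: [0.5, -1.6, -2.2]
opening: 0.0131
grasp_force: 19.5
```

Request:
drive_tool:
  deltas:
    - [[0, 0, -0.0002], [0, 0, 0], 0.13]
    - [[0, 0, -0.0002], [0, 0, 0], 0.13]
    - [[0, 0, 0], [0, 0, 0], 0.13]
    - [[0, 0, 0], [0, 0, 0], 0.13]
    - [[0, 0, 0], [0, 0, 0], 0.13]

```text
t: 8.75
tcp_pos: [0.5302, -0.0225, 0.1487]
eef_rot: [-0.101, 0.995, -0.0, 0.0]
wrist_force: [0.8, -1.0, -2.4]
opening: 0.0133
grasp_force: 19.6
```

Request:
drive_tool:
  deltas:
    - [[0, 0, -0.0002], [0, 0, 0], 0.13]
    - [[0, 0, -0.0002], [0, 0, 0], 0.13]
    - [[0, 0, 0], [0, 0, 0], 0.13]
    - [[0, 0, 0], [0, 0, 0], 0.13]
    - [[0, 0, 0], [0, 0, 0], 0.13]

```text
t: 9.25
tcp_pos: [0.5302, -0.0225, 0.1491]
eef_rot: [-0.101, 0.995, -0.0, 0.0]
wrist_force: [-0.1, -2.1, -1.8]
opening: 0.0133
grasp_force: 19.5
```

Request:
drive_tool:
  deltas:
    - [[0, 0, -0.0002], [0, 0, 0], 0.13]
    - [[0, 0, -0.0002], [0, 0, 0], 0.13]
    - [[0, 0, 0], [0, 0, 0], 0.13]
    - [[0, 0, 0], [0, 0, 0], 0.13]
    - [[0, 0, 0], [0, 0, 0], 0.13]

```text
t: 9.75
tcp_pos: [0.5302, -0.0225, 0.1495]
eef_rot: [-0.101, 0.995, 0.0, -0.0]
wrist_force: [0.2, -1.4, -2.3]
opening: 0.0133
grasp_force: 19.5
```

Request:
drive_tool:
  deltas:
    - [[0, 0, -0.0002], [0, 0, 0], 0.13]
    - [[0, 0, -0.0002], [0, 0, 0], 0.13]
    - [[0, 0, 0], [0, 0, 0], 0.13]
    - [[0, 0, 0], [0, 0, 0], 0.13]
    - [[0, 0, 0], [0, 0, 0], 0.13]

```text
t: 10.25
tcp_pos: [0.5302, -0.0225, 0.1499]
eef_rot: [-0.101, 0.995, 0.0, 0.0]
wrist_force: [0.3, -1.4, -0.7]
opening: 0.0135
grasp_force: 19.5
```

Request:
drive_tool:
  deltas:
    - [[0, 0, -0.0002], [0, 0, 0], 0.13]
    - [[0, 0, -0.0002], [0, 0, 0], 0.13]
    - [[0, 0, 0], [0, 0, 0], 0.13]
    - [[0, 0, 0], [0, 0, 0], 0.13]
    - [[0, 0, 0], [0, 0, 0], 0.13]

```text
t: 10.75
tcp_pos: [0.5302, -0.0225, 0.1503]
eef_rot: [-0.101, 0.995, 0.0, -0.0]
wrist_force: [0.4, -1.5, -2.2]
opening: 0.0135
grasp_force: 19.5
```

```bash
python3 s.py; python3 - <<'E'
from h import *
im=grab_frame("scene")[:,:,::-1]; a=cv2.imread("pics/scene0.png")
f=lambda i:cv2.resize(i[215:285,300:380],None,fx=5,fy=5,interpolation=cv2.INTER_CUBIC)
cv2.imwrite("pics/c5.png",np.hstack([f(a),f(im)]))
E
```

```text
t 10.75
joints [-0.18019  0.36115 -0.27568  0.93404  0.0001  -0.38242]
tcp_pos [ 0.5302  -0.02245  0.15027]
eef_rot [-0.10094  0.99489  0.00006 -0.00002]
wrist_force [ 0.44464 -1.45313 -2.22668]
ft_torque [-0.28962 -0.20732 -0.07822]
grasp_force 19.48470175266266
opening 0.013456529743716413
```

View pics/c5.png

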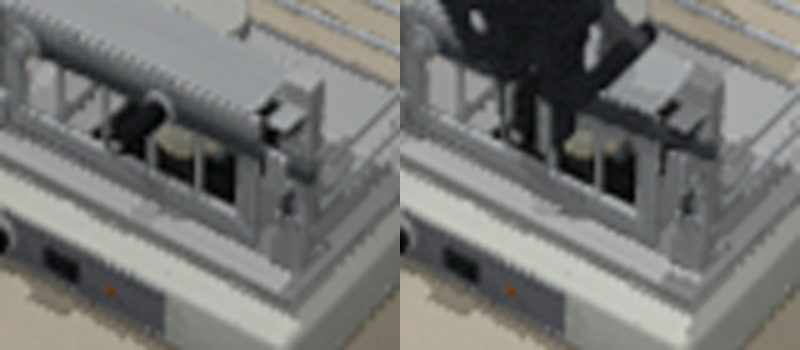

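On the right the bar's nose end is at about (705,153), against (305,172) at rest. So the bar is following the lift with no slip. Continuing.

Request:
drive_tool:
  deltas:
    - [[0, 0, -0.0002], [0, 0, 0], 0.13]
    - [[0, 0, -0.0002], [0, 0, 0], 0.13]
    - [[0, 0, 0], [0, 0, 0], 0.13]
    - [[0, 0, 0], [0, 0, 0], 0.13]
    - [[0, 0, 0], [0, 0, 0], 0.13]

```text
t: 11.3
tcp_pos: [0.5302, -0.0224, 0.1508]
eef_rot: [-0.101, 0.995, 0.0, 0.0]
wrist_force: [0.8, -0.0, -1.7]
opening: 0.013
grasp_force: 19.5
```

Request:
drive_tool:
  deltas:
    - [[0, 0, -0.0002], [0, 0, 0], 0.13]
    - [[0, 0, -0.0002], [0, 0, 0], 0.13]
    - [[0, 0, 0], [0, 0, 0], 0.13]
    - [[0, 0, 0], [0, 0, 0], 0.13]
    - [[0, 0, 0], [0, 0, 0], 0.13]

```text
t: 11.8
tcp_pos: [0.5302, -0.0224, 0.1511]
eef_rot: [-0.101, 0.995, 0.0, -0.0]
wrist_force: [0.5, 0.8, -2.5]
opening: 0.0132
grasp_force: 19.5
```

Request:
drive_tool:
  deltas:
    - [[0, 0.0001, -0.0002], [0, 0, 0], 0.13]
    - [[0, 0, -0.0002], [0, 0, 0], 0.13]
    - [[0, 0, 0], [0, 0, 0], 0.13]
    - [[0, 0, 0], [0, 0, 0], 0.13]
    - [[0, 0, 0], [0, 0, 0], 0.13]

```text
t: 12.3
tcp_pos: [0.5302, -0.0224, 0.1515]
eef_rot: [-0.101, 0.995, 0.0, -0.0]
wrist_force: [-0.2, 0.7, -2.5]
opening: 0.0127
grasp_force: 19.5
```

Request:
drive_tool:
  deltas:
    - [[0, 0, -0.0002], [0, 0, 0], 0.13]
    - [[0, 0, -0.0002], [0, 0, 0], 0.13]
    - [[0, 0, 0], [0, 0, 0], 0.13]
    - [[0, 0, 0], [0, 0, 0], 0.13]
    - [[0, 0, 0], [0, 0, 0], 0.13]

```text
t: 12.8
tcp_pos: [0.5302, -0.0224, 0.1519]
eef_rot: [-0.101, 0.995, 0.0, -0.0]
wrist_force: [0.3, 1.6, -3.2]
opening: 0.0132
grasp_force: 19.5
```

Request:
drive_tool:
  deltas:
    - [[0, 0.0001, -0.0002], [0, 0, 0], 0.13]
    - [[0, 0, -0.0001], [0, 0, 0], 0.13]
    - [[0, 0, 0], [0, 0, 0], 0.13]
    - [[0, 0, 0], [0, 0, 0], 0.13]
    - [[0, 0, 0], [0, 0, 0], 0.13]

```text
t: 13.3
tcp_pos: [0.5302, -0.0223, 0.1522]
eef_rot: [-0.101, 0.995, -0.0, 0.0]
wrist_force: [0.9, 0.6, -2.4]
opening: 0.0131
grasp_force: 19.5
```

Request:
drive_tool:
  deltas:
    - [[0, 0, -0.0002], [0, 0, 0], 0.13]
    - [[0, 0, -0.0002], [0, 0, 0], 0.13]
    - [[0, 0, 0], [0, 0, 0], 0.13]
    - [[0, 0, 0], [0, 0, 0], 0.13]
    - [[0, 0, 0], [0, 0, 0], 0.13]

```text
t: 13.8
tcp_pos: [0.5302, -0.0223, 0.1526]
eef_rot: [-0.101, 0.995, 0.0, 0.0]
wrist_force: [1.9, 0.7, -2.3]
opening: 0.0135
grasp_force: 19.5
```

Request:
drive_tool:
  deltas:
    - [[0, 0.0001, -0.0002], [0, 0, 0], 0.13]
    - [[0, 0, -0.0002], [0, 0, 0], 0.13]
    - [[0, 0, 0], [0, 0, 0], 0.13]
    - [[0, 0, 0], [0, 0, 0], 0.13]
    - [[0, 0, 0], [0, 0, 0], 0.13]

```text
t: 14.3
tcp_pos: [0.5302, -0.0222, 0.153]
eef_rot: [-0.101, 0.995, -0.0, 0.0]
wrist_force: [-0.7, 0.3, -2.9]
opening: 0.0132
grasp_force: 19.5
```

Request:
drive_tool:
  deltas:
    - [[0, 0.0001, -0.0002], [0, 0, 0], 0.13]
    - [[0, 0, -0.0002], [0, 0, 0], 0.13]
    - [[0, 0, 0], [0, 0, 0], 0.13]
    - [[0, 0, 0], [0, 0, 0], 0.13]
    - [[0, 0, 0], [0, 0, 0], 0.13]

```text
t: 14.8
tcp_pos: [0.5302, -0.0222, 0.1534]
eef_rot: [-0.101, 0.995, -0.0, 0.0]
wrist_force: [0.9, -1.1, -2.3]
opening: 0.0133
grasp_force: 19.5
```

Request:
drive_tool:
  deltas:
    - [[0, 0, -0.0002], [0, 0, 0], 0.13]
    - [[0, 0, -0.0002], [0, 0, 0], 0.13]
    - [[0, 0, 0], [0, 0, 0], 0.13]
    - [[0, 0, 0], [0, 0, 0], 0.13]
    - [[0, 0, 0], [0, 0, 0], 0.13]

```text
t: 15.3
tcp_pos: [0.5301, -0.0221, 0.1537]
eef_rot: [-0.101, 0.995, -0.0, -0.0]
wrist_force: [1.8, -0.9, -5.2]
opening: 0.0131
grasp_force: 19.5
```

Request:
drive_tool:
  deltas:
    - [[0, 0, -0.0001], [0, 0, 0], 0.13]
    - [[0, 0, 0], [0, 0, 0], 0.13]
    - [[0, 0, 0], [0, 0, 0], 0.13]
    - [[0, 0, 0], [0, 0, 0], 0.13]
    - [[0, 0, 0], [0, 0, 0], 0.13]

```text
t: 15.8
tcp_pos: [0.5301, -0.0221, 0.1538]
eef_rot: [-0.101, 0.995, 0.0, -0.0]
wrist_force: [1.9, -1.7, -6.7]
opening: 0.013
grasp_force: 19.5
```

```bash
python3 s.py; python3 - <<'E'
from scipy.spatial.transform import Rotation as R
import numpy as np
# hinge in tool frame: tool x=-shaker x, y=shaker y ; knob 30 out,120 from hinge
for xo in(.027,.030):
  c=np.array([-xo,.12,0])
  for d in(.02,.05,.06): print(xo,d,(c-R.from_rotvec([0,0,d]).apply(c))*1e3)
E
```

```text
t 15.8
joints [-0.17951  0.35778 -0.27056  0.94257 -0.00003 -0.38168]
tcp_pos [ 0.53011 -0.02211  0.15382]
eef_rot [-0.10091  0.9949   0.      -0.00006]
wrist_force [ 1.86774 -1.72296 -6.68405]
ft_torque [-0.28    -0.39954 -0.13817]
grasp_force 19.497292041778564
opening 0.01300726779491229
0.027 0.02 [2.39444018 0.5639632  0.        ]
0.027 0.05 [5.96375734 1.49940632 0.        ]
0.027 0.06 [7.14709536 1.83496338 0.        ]
0.03 0.02 [2.3938402 0.6239592 0.       ]
0.03 0.05 [5.96000812 1.64934383 0.        ]
0.03 0.06 [7.14169698 2.0148554  0.        ]
```

The soft stop is felt: the force is 4 N above baseline and rose with a 0.1 mm step. I'll back off 0.4 mm, then draw the gate open along its arc.

Request:
drive_tool:
  deltas:
    - [[0, 0, 0.0004], [0, 0, 0], 0.13]
    - [[0.0024, 0.0006, 0], [0, 0, 0.02], 0.13]
    - [[0.0036, 0.00095, 0], [0, 0, 0.03], 0.13]
    - [[0.0036, 0.00095, 0], [0, 0, 0.03], 0.13]
    - [[0.0036, 0.00095, 0], [0, 0, 0.03], 0.13]

```text
t: 16.3
tcp_pos: [0.5162, -0.0206, 0.1537]
eef_rot: [-0.045, 0.999, 0.0, 0.0]
wrist_force: [1.6, 0.7, -1.6]
opening: 0.0129
grasp_force: 20.0
```

Request:
drive_tool:
  deltas:
    - [[0.0036, 0.00095, 0], [0, 0, 0.03], 0.13]
    - [[0.0036, 0.00095, 0], [0, 0, 0.03], 0.13]
    - [[0.0036, 0.00095, 0], [0, 0, 0.03], 0.13]
    - [[0.0036, 0.00095, 0], [0, 0, 0.03], 0.13]
    - [[0.0036, 0.00095, 0], [0, 0, 0.03], 0.13]

```text
t: 16.8
tcp_pos: [0.4983, -0.0162, 0.1537]
eef_rot: [0.03, 1.0, 0.0, 0.0]
wrist_force: [2.5, 2.9, -2.3]
opening: 0.0131
grasp_force: 20.0
```

```bash
python3 s.py
```

```text
t 16.8
joints [-0.17985  0.30068 -0.35543  0.91426  0.00089 -0.11965]
tcp_pos [ 0.4983  -0.01621  0.15366]
eef_rot [0.03009 0.99955 0.00041 0.00028]
wrist_force [ 2.50399  2.89566 -2.27481]
ft_torque [ 0.40687 -0.45027 -0.18807]
grasp_force 20.036094188690186
opening 0.013105182413495084
```

Request:
drive_tool:
  deltas:
    - [[0.006, 0.00165, 0], [0, 0, 0.05], 0.13]
    - [[0.006, 0.00165, 0], [0, 0, 0.05], 0.13]
    - [[0.006, 0.00165, 0], [0, 0, 0.05], 0.13]
    - [[0.006, 0.00165, 0], [0, 0, 0.05], 0.13]
    - [[0.006, 0.00165, 0], [0, 0, 0.05], 0.13]

```text
t: 17.3
tcp_pos: [0.4705, -0.003, 0.1538]
eef_rot: [0.155, 0.988, 0.001, 0.001]
wrist_force: [4.8, 5.2, -3.0]
opening: 0.0131
grasp_force: 20.1
```

Request:
drive_tool:
  deltas:
    - [[0.006, 0.00165, 0], [0, 0, 0.05], 0.13]
    - [[0.006, 0.00165, 0], [0, 0, 0.05], 0.13]
    - [[0.006, 0.00165, 0], [0, 0, 0.05], 0.13]
    - [[0.006, 0.00165, 0], [0, 0, 0.05], 0.13]
    - [[0.006, 0.00165, 0], [0, 0, 0.05], 0.13]

```text
t: 17.8
tcp_pos: [0.447, 0.0164, 0.154]
eef_rot: [0.277, 0.961, 0.001, 0.001]
wrist_force: [6.7, 4.6, -3.7]
opening: 0.0132
grasp_force: 20.0
```

Request:
drive_tool:
  deltas:
    - [[0.006, 0.0019, 0], [0, 0, 0.05], 0.13]
    - [[0.006, 0.0019, 0], [0, 0, 0.05], 0.13]
    - [[0.006, 0.0019, 0], [0, 0, 0.05], 0.13]
    - [[0.006, 0.0019, 0], [0, 0, 0.05], 0.13]
    - [[0.006, 0.0019, 0], [0, 0, 0.05], 0.13]

```text
t: 18.3
tcp_pos: [0.4289, 0.0416, 0.154]
eef_rot: [0.395, 0.919, 0.001, 0.001]
wrist_force: [5.3, 0.7, -3.2]
opening: 0.013
grasp_force: 20.2
```

Request:
drive_tool:
  deltas:
    - [[0.006, 0.0019, 0], [0, 0, 0.05], 0.13]
    - [[0.006, 0.0019, 0], [0, 0, 0.05], 0.13]
    - [[0.006, 0.0019, 0], [0, 0, 0.05], 0.13]
    - [[0.006, 0.0019, 0], [0, 0, 0.05], 0.13]
    - [[0.006, 0.0019, 0], [0, 0, 0.05], 0.13]

```text
t: 18.8
tcp_pos: [0.4174, 0.0708, 0.1538]
eef_rot: [0.506, 0.862, 0.0, 0.001]
wrist_force: [3.9, -1.8, -1.9]
opening: 0.0131
grasp_force: 20.5
```

```bash
python3 s.py
```

```text
t 18.8
joints [-0.00462  0.16484 -0.53804  0.86655 -0.00066  1.0569 ]
tcp_pos [0.41743 0.07076 0.15384]
eef_rot [0.50619 0.86242 0.00006 0.00076]
wrist_force [ 3.91443 -1.80263 -1.9177 ]
ft_torque [-0.2593  -0.60992 -0.23509]
grasp_force 20.544292330741882
opening 0.013074357464643417
```

Request:
drive_tool:
  deltas:
    - [[0.006, 0.0017, 0], [0, 0, 0.05], 0.13]
    - [[0.006, 0.0017, 0], [0, 0, 0.05], 0.13]
    - [[0.006, 0.0017, 0], [0, 0, 0.05], 0.13]
    - [[0, 0, 0], [0, 0, 0], 0.13]
    - [[0, 0, 0.002], [0, 0, 0], 0.13]

```text
t: 19.3
tcp_pos: [0.4141, 0.0889, 0.1519]
eef_rot: [0.568, 0.823, 0.0, 0.001]
wrist_force: [2.7, -1.5, -0.3]
opening: 0.013
grasp_force: 21.2
```

Request:
drive_tool:
  deltas:
    - [[0, 0, 0.0025], [0, 0, 0], 0.13]
    - [[0, 0, 0.0025], [0, 0, 0], 0.13]
    - [[0, 0, 0.0025], [0, 0, 0], 0.13]
    - [[0, 0, 0.001], [0, 0, 0], 0.13]
    - [[0, 0, 0], [0, 0, 0], 0.13]

```text
t: 19.8
tcp_pos: [0.4137, 0.089, 0.1433]
eef_rot: [0.568, 0.823, -0.0, 0.0]
wrist_force: [-0.2, -1.8, 8.0]
opening: 0.013
grasp_force: 21.8
```

```bash
python3 s.py
```

```text
t 19.8
joints [ 0.03895  0.17722 -0.55421  0.8391  -0.00023  1.24676]
tcp_pos [0.41374 0.089   0.14335]
eef_rot [ 0.56786  0.82312 -0.00001  0.00018]
wrist_force [-0.18714 -1.7915   7.96656]
ft_torque [-0.43726 -0.11125 -0.22484]
grasp_force 21.772119998931885
opening 0.013043500944517982
```

The bar is back on its rest pin (the upward force appeared). Releasing and rising.

Request:
drive_tool:
  deltas:
    - [[0, 0, 0], [0, 0, 0], 0.18]
    - [[0, 0, 0], [0, 0, 0], 0.25]
    - [[0, 0, 0], [0, 0, 0], 0.35]
    - [[0, 0, 0], [0, 0, 0], 0.45]
    - [[0, 0, 0], [0, 0, 0], 0.45]

```text
t: 20.3
tcp_pos: [0.4135, 0.0892, 0.1429]
eef_rot: [0.568, 0.823, -0.0, -0.0]
wrist_force: [-0.5, 0.8, 0.5]
opening: 0.0379
grasp_force: 0.0
```

Request:
drive_tool:
  deltas:
    - [[0, 0, -0.01], [0, 0, 0], 0.45]
    - [[0, 0, -0.03], [0, 0, 0], 0.45]
    - [[0, 0, -0.04], [0, 0, 0], 0.6]
    - [[0, 0, -0.04], [0, 0, 0], 1]
    - [[0, 0, 0], [0, 0, 0], 1]

```text
t: 20.8
tcp_pos: [0.4162, 0.0893, 0.2683]
eef_rot: [0.568, 0.823, 0.002, 0.003]
wrist_force: [0.9, -0.3, -1.0]
opening: 0.0777
grasp_force: 0.0
```

```bash
python3 s.py; python3 - <<'E'
from h import *
im=grab_frame("scene")[:,:,::-1]
cv2.imwrite("pics/c6.png",cv2.resize(im[150:300,240:420],None,fx=4,fy=4,interpolation=cv2.INTER_CUBIC))
cv2.imwrite("pics/top2.png",grab_frame("top")[:,:,::-1])
E
```

```text
t 20.8
joints [ 0.03926  0.07327 -0.3257   1.16366  0.00004  1.24691]
tcp_pos [0.4162  0.08931 0.26832]
eef_rot [0.56779 0.82316 0.00246 0.00326]
wrist_force [ 0.87238 -0.30441 -0.99697]
ft_torque [ 0.0052  -0.03658 -0.00531]
grasp_force 0.0
opening 0.07767129038985378
```

View pics/c6.png

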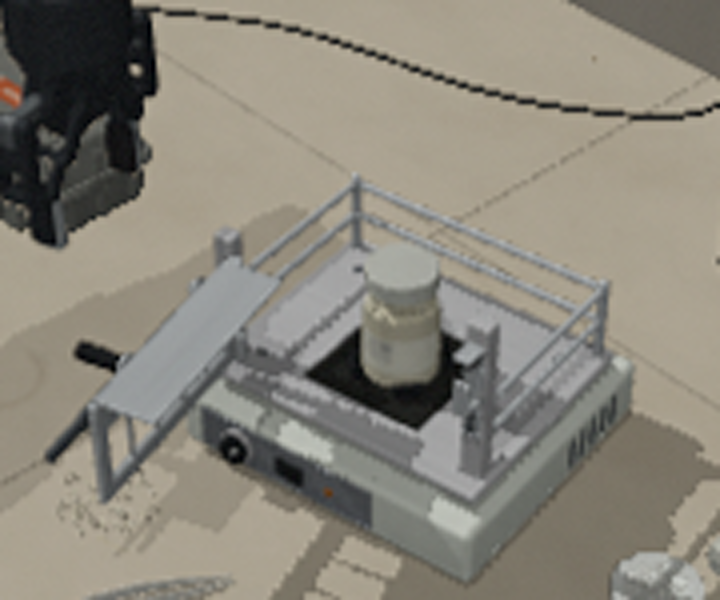

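The gate stands open at about 1.4 rad with its bar level, and the jar is upright in its nest with the cap centre at about full-image pixel (340.5,217). That gives (0.615,0.018), matching the earlier measurement. I'll turn the fingers along the shaker's y and go above the jar.

Request:
drive_tool:
  deltas:
    - [[0, 0, 0], [0, 0, -0.141], 1]
    - [[0, 0, 0], [0, 0, -0.141], 1]
    - [[0, 0, 0], [0, 0, -0.141], 1]
    - [[0, 0, 0], [0, 0, -0.141], 1]
    - [[0, 0, 0], [0, 0, -0.141], 1]

```text
t: 21.4
tcp_pos: [0.4128, 0.0891, 0.262]
eef_rot: [0.246, 0.969, -0.0, -0.001]
wrist_force: [-0.3, 0.3, -0.3]
opening: 0.0854
grasp_force: 0.0
```

Request:
drive_tool:
  deltas:
    - [[0, 0, 0], [0, 0, -0.141], 1]
    - [[0, 0, 0], [0, 0, -0.141], 1]
    - [[0, 0, 0], [0, 0, -0.141], 1]
    - [[0, 0, 0], [0, 0, -0.141], 1]
    - [[0, 0, 0], [0, 0, -0.141], 1]

```text
t: 21.9
tcp_pos: [0.4128, 0.0891, 0.262]
eef_rot: [-0.104, 0.995, 0.0, -0.001]
wrist_force: [-0.6, 0.3, -0.5]
opening: 0.0857
grasp_force: 0.0
```

Request:
drive_tool:
  deltas:
    - [[-0.036, -0.022, 0], [0, 0, 0], 1]
    - [[-0.036, -0.022, 0], [0, 0, 0], 1]
    - [[-0.036, -0.022, 0], [0, 0, 0], 1]
    - [[-0.036, -0.022, 0], [0, 0, 0], 1]
    - [[-0.036, -0.022, 0], [0, 0, 0], 1]

```text
t: 22.4
tcp_pos: [0.6128, 0.0169, 0.2616]
eef_rot: [-0.101, 0.995, 0.0, -0.001]
wrist_force: [0.2, -0.0, 0.8]
opening: 0.0851
grasp_force: 0.0
```

Request:
drive_tool:
  deltas:
    - [[0, 0, 0], [0, 0, 0], 1]
    - [[0, 0, 0], [0, 0, 0], 1]
    - [[0, 0, 0.02], [0, 0, 0], 1]
    - [[0, 0, 0.02], [0, 0, 0], 1]
    - [[0, 0, 0], [0, 0, 0], 1]

```text
t: 22.9
tcp_pos: [0.6092, 0.0183, 0.2207]
eef_rot: [-0.101, 0.995, 0.001, -0.003]
wrist_force: [-0.7, -0.3, 0.4]
opening: 0.0856
grasp_force: 0.0
```

```bash
python3 s.py; python3 -c "
from h import *
print(at_z('scene',(340.5,217),.168))
s=state();d=np.array([.615,.018,0])-s['tcp_pos']
from scipy.spatial.transform import Rotation as R
r=R.from_quat(s['eef_rot']);print(r.inv().apply(d),r.as_matrix())"
```

```text
t 22.9
joints [-0.0899   0.46321  0.07674  1.18951  0.00013 -0.29271]
tcp_pos [0.60918 0.01833 0.22069]
eef_rot [-0.10123  0.99486  0.00056 -0.00254]
wrist_force [-0.73953 -0.25724  0.37582]
ft_torque [-0.01523  0.04201  0.02477]
grasp_force 0.0
opening 0.08558923135714107
[0.61396567 0.01431579 0.168     ]
[-0.00672311 -0.00185278  0.22065645] [[-9.79490272e-01 -2.01425270e-01 -5.16397666e-03]
 [-2.01430957e-01  9.79502531e-01  6.00522619e-04]
 [ 4.93716778e-03  1.62839082e-03 -9.99986486e-01]]
```

Request:
drive_tool:
  deltas:
    - [[-0.005, -0.003, 0], [0, 0, 0], 1]
    - [[0, 0, 0.025], [0, 0, 0], 1]
    - [[0, 0, 0.025], [0, 0, 0], 1]
    - [[0, 0, 0.025], [0, 0, 0], 1]
    - [[0, 0, 0.02], [0, 0, 0], 1]

```text
t: 23.4
tcp_pos: [0.618, 0.0157, 0.1282]
eef_rot: [-0.101, 0.995, -0.0, 0.001]
wrist_force: [0.2, -0.2, -0.2]
opening: 0.0854
grasp_force: 0.0
```

Request:
drive_tool:
  deltas:
    - [[0, 0, 0.013], [0, 0, 0], 1]
    - [[0, 0, 0], [0, 0, 0], 0.85]
    - [[0, 0, 0], [0, 0, 0], 0.78]
    - [[0, 0, 0], [0, 0, 0], 0.72]
    - [[0, 0, 0], [0, 0, 0], 0.68]

```text
t: 23.9
tcp_pos: [0.6184, 0.0157, 0.1162]
eef_rot: [-0.101, 0.995, -0.0, 0.001]
wrist_force: [-0.5, 1.1, 1.0]
opening: 0.0584
grasp_force: 0.3
```

```bash
python3 s.py
```

```text
t 23.9
joints [-0.09288  0.54507 -0.07175  0.95205  0.00035 -0.29518]
tcp_pos [0.61839 0.01573 0.11624]
eef_rot [-0.10097  0.99489 -0.00001  0.00098]
wrist_force [-0.54235  1.09454  1.04025]
ft_torque [ 0.16348 -0.0075  -0.01472]
grasp_force 0.34847318194806576
opening 0.058409465871126554
```

Request:
drive_tool:
  deltas:
    - [[0.002, 0.002, 0.003], [0, 0, 0], 0.69]
    - [[0, 0, 0.003], [0, 0, 0], 0.68]
    - [[0, 0, 0], [0, 0, 0], 0.64]
    - [[0, 0, 0], [0, 0, 0], 0.58]
    - [[0, 0, 0], [0, 0, 0], 0.55]
  newtons: 35

```text
t: 24.4
tcp_pos: [0.6151, 0.0171, 0.1088]
eef_rot: [-0.101, 0.995, 0.0, -0.0]
wrist_force: [-0.1, 0.7, -1.4]
opening: 0.0531
grasp_force: 37.0
```

Request:
drive_tool:
  deltas:
    - [[0, 0, 0], [0, 0, 0], 0.5]
    - [[0, 0, 0], [0, 0, 0], 0.5]
    - [[0, 0, -0.003], [0, 0, 0], 0.5]
    - [[0, 0, -0.005], [0, 0, 0], 0.5]
    - [[0, 0, -0.007], [0, 0, 0], 0.5]

```text
t: 24.9
tcp_pos: [0.6151, 0.0172, 0.1244]
eef_rot: [-0.101, 0.995, 0.0, -0.0]
wrist_force: [0.2, 0.3, -2.5]
opening: 0.0535
grasp_force: 37.0
```

```bash
python3 s.py
```

```text
t 24.9
joints [-0.09078  0.53407 -0.06779  0.96925  0.      -0.29301]
tcp_pos [0.61512 0.01721 0.12436]
eef_rot [-0.10094  0.99489  0.00003 -0.00015]
wrist_force [ 0.24549  0.2918  -2.50154]
ft_torque [ 0.00211 -0.01057  0.0042 ]
grasp_force 37.00540781021118
opening 0.05345654657214533
```

Request:
drive_tool:
  deltas:
    - [[0, 0, -0.02], [0, 0, 0], 0.5]
    - [[0, 0, -0.03], [0, 0, 0], 0.5]
    - [[0, 0, -0.035], [0, 0, 0], 0.5]
    - [[0, 0, -0.035], [0, 0, 0], 0.5]
    - [[0, 0, -0.03], [0, 0, 0], 0.5]

```text
t: 25.4
tcp_pos: [0.6154, 0.0172, 0.2768]
eef_rot: [-0.101, 0.995, -0.0, 0.001]
wrist_force: [0.1, -0.1, -2.2]
opening: 0.0533
grasp_force: 37.2
```

Request:
drive_tool:
  deltas:
    - [[0.01, -0.01, 0], [0, 0, 0], 0.5]
    - [[0.02, -0.02, 0], [0, 0, 0], 0.5]
    - [[0.026, -0.025, 0], [0, 0, 0], 0.5]
    - [[0.03, -0.028, 0], [0, 0, 0], 0.5]
    - [[0.03, -0.028, 0], [0, 0, 0], 0.5]

```text
t: 25.9
tcp_pos: [0.5223, -0.1159, 0.2737]
eef_rot: [-0.101, 0.995, 0.0, -0.0]
wrist_force: [-0.1, -1.2, -1.5]
opening: 0.0532
grasp_force: 37.2
```

Request:
drive_tool:
  deltas:
    - [[0.03, -0.028, 0], [0, 0, 0], 0.5]
    - [[0.03, -0.028, 0], [0, 0, 0], 0.5]
    - [[0.03, -0.028, 0], [0, 0, 0], 0.5]
    - [[0.026, -0.025, 0], [0, 0, 0], 0.5]
    - [[0.02, -0.02, 0], [0, 0, 0], 0.5]

```text
t: 26.4
tcp_pos: [0.4146, -0.27, 0.2739]
eef_rot: [-0.1, 0.995, -0.0, -0.0]
wrist_force: [0.5, -0.5, -1.8]
opening: 0.0534
grasp_force: 37.2
```

Request:
drive_tool:
  deltas:
    - [[0.007, -0.008, 0], [0, 0, 0], 0.5]
    - [[0, 0, 0], [0, 0, 0], 0.5]
    - [[0, 0, 0], [0, 0, 0], 0.5]
    - [[0, 0, 0], [0, 0, 0], 0.5]
    - [[0, 0, 0], [0, 0, 0], 0.5]

```text
t: 26.9
tcp_pos: [0.4119, -0.2769, 0.274]
eef_rot: [-0.102, 0.995, 0.0, 0.0]
wrist_force: [-0.3, -0.3, -1.3]
opening: 0.0535
grasp_force: 37.3
```

```bash
python3 s.py; python3 - <<'E'
from h import *
im=grab_frame("scene")[:,:,::-1]
cv2.imwrite("pics/c7.png",cv2.resize(im[200:450,270:470],None,fx=2.4,fy=2.4,interpolation=cv2.INTER_CUBIC))
E
```

```text
t 26.9
joints [-0.73944  0.21514 -0.14156  1.21413  0.00011 -0.94318]
tcp_pos [ 0.41185 -0.27692  0.27399]
eef_rot [-0.10169  0.99482  0.00005  0.00003]
wrist_force [-0.2711  -0.26382 -1.27941]
ft_torque [-0.05128  0.01987 -0.00797]
grasp_force 37.25613176822662
opening 0.05353414484263551
```

View pics/c7.png

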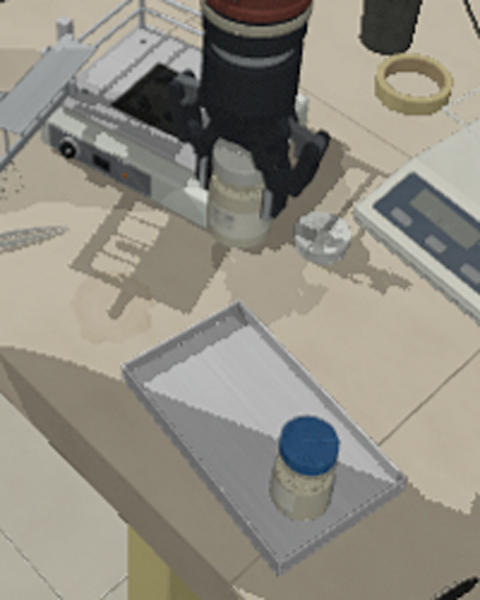

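The jar hangs upright in the gripper, with the tray below and the blue-cap jar standing at its far end. The target foot height puts the TCP at about 0.036. Lowering.

Request:
drive_tool:
  deltas:
    - [[0, 0, 0.03], [0, 0, 0], 0.5]
    - [[0, 0, 0.05], [0, 0, 0], 0.5]
    - [[0, 0, 0.05], [0, 0, 0], 0.5]
    - [[0, 0, 0.05], [0, 0, 0], 0.5]
    - [[0, 0, 0.03], [0, 0, 0], 0.5]

```text
t: 27.45
tcp_pos: [0.4102, -0.2759, 0.0609]
eef_rot: [-0.101, 0.995, 0.001, -0.001]
wrist_force: [-0.7, 0.4, -1.5]
opening: 0.0532
grasp_force: 37.4
```

Request:
drive_tool:
  deltas:
    - [[0, 0, 0.012], [0, 0, 0], 0.5]
    - [[0, 0, 0.006], [0, 0, 0], 0.5]
    - [[0, 0, 0.004], [0, 0, 0], 0.5]
    - [[0, 0, 0.003], [0, 0, 0], 0.5]
    - [[0, 0, 0], [0, 0, 0], 0.5]

```text
t: 27.95
tcp_pos: [0.4119, -0.2783, 0.0398]
eef_rot: [-0.101, 0.995, -0.001, 0.001]
wrist_force: [0.3, -0.1, -1.8]
opening: 0.0534
grasp_force: 37.4
```

```bash
python3 s.py
```

```text
t 27.95
joints [-0.74133  0.43707 -0.50487  0.62725  0.      -0.94361]
tcp_pos [ 0.41191 -0.27828  0.0398 ]
eef_rot [-0.10097  0.99489 -0.0006   0.00054]
wrist_force [ 0.25489 -0.14754 -1.84651]
ft_torque [-0.00092 -0.02883 -0.00011]
grasp_force 37.44069278240204
opening 0.05343286142682942
```

Request:
drive_tool:
  deltas:
    - [[0, 0, 0.0015], [0, 0, 0], 0.5]
    - [[0, 0, 0.001], [0, 0, 0], 0.5]
    - [[0, 0, 0.0005], [0, 0, 0], 0.5]
    - [[0, 0, 0.0005], [0, 0, 0], 0.5]
    - [[0, 0, 0], [0, 0, 0], 0.5]

```text
t: 28.45
tcp_pos: [0.4114, -0.2779, 0.0357]
eef_rot: [-0.101, 0.995, -0.0, 0.0]
wrist_force: [-0.5, 0.5, 1.8]
opening: 0.0535
grasp_force: 37.8
```

The foot is on the floor: the force sign flipped at TCP 0.0357, as predicted. Releasing evenly and rising.

Request:
drive_tool:
  deltas:
    - [[0, 0, 0], [0, 0, 0], 0.66]
    - [[0, 0, 0], [0, 0, 0], 0.7]
    - [[0, 0, 0], [0, 0, 0], 0.78]
    - [[0, 0, 0], [0, 0, 0], 0.85]
    - [[0, 0, 0], [0, 0, 0], 0.85]

```text
t: 28.95
tcp_pos: [0.4113, -0.2778, 0.0355]
eef_rot: [-0.101, 0.995, 0.0, -0.0]
wrist_force: [-0.7, -0.1, -0.0]
opening: 0.0724
grasp_force: 0.0
```

Request:
drive_tool:
  deltas:
    - [[0, 0, -0.01], [0, 0, 0], 0.85]
    - [[0, 0, -0.03], [0, 0, 0], 0.85]
    - [[0, 0, -0.05], [0, 0, 0], 0.85]
    - [[0, 0, -0.05], [0, 0, 0], 0.85]
    - [[0, 0, -0.05], [0, 0, 0], 0.85]

```text
t: 29.45
tcp_pos: [0.4109, -0.2774, 0.2283]
eef_rot: [-0.101, 0.995, -0.0, 0.0]
wrist_force: [1.7, -1.0, -0.4]
opening: 0.0722
grasp_force: 0.0
```

Request:
drive_tool:
  deltas:
    - [[0, 0, -0.03], [0, 0, 0], 0.85]
    - [[0, 0, 0], [0, 0, 0], 0.85]
    - [[0, 0, 0], [0, 0, 0], 0.85]
    - [[0, 0, 0], [0, 0, 0], 0.85]
    - [[0, 0, 0], [0, 0, 0], 0.85]

```text
t: 29.95
tcp_pos: [0.4107, -0.2772, 0.2543]
eef_rot: [-0.101, 0.995, 0.001, -0.001]
wrist_force: [-0.3, -0.1, -1.1]
opening: 0.0729
grasp_force: 0.0
```

```bash
python3 s.py; python3 - <<'E'
from h import *
im=grab_frame("scene")[:,:,::-1]
cv2.imwrite("pics/end.png",cv2.resize(im[170:450,180:470],None,fx=2,fy=2,interpolation=cv2.INTER_CUBIC))
E
```

```text
t 29.95
joints [-0.74143  0.22436 -0.18159  1.16736 -0.00002 -0.94363]
tcp_pos [ 0.41066 -0.27721  0.25426]
eef_rot [-0.10093  0.99489  0.00093 -0.00084]
wrist_force [-0.28405 -0.08131 -1.131  ]
ft_torque [-0.01518  0.02067  0.01453]
grasp_force 0.0
opening 0.07287128532144893
```

View pics/end.png

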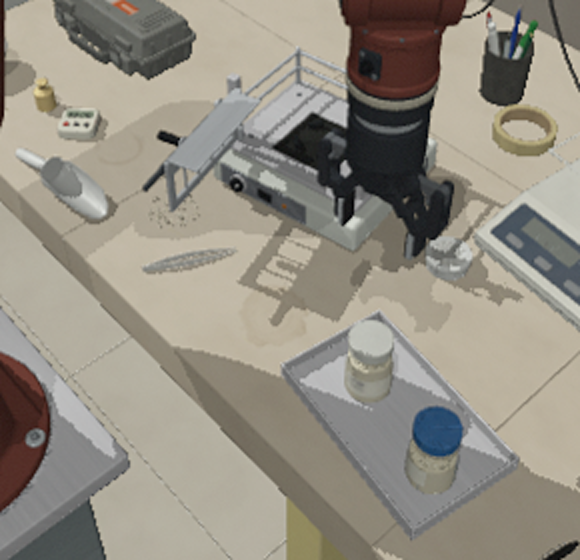

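The grey-cap jar stands upright in the tray at about (370,365), with the blue jar beside it at (435,450). The gate stands open, and the weight and timer are where they were. Handing in.

```bash
python3 -c "
from bench import *
print(finish_job())"
```

```text
the job is handed in; nothing more can be done
None
```

The job is handed in, though no verdict came back: the bar was lifted only to the soft stop, the gate left open at about 1.4 rad with the bar down, and the jar set upright in the tray beside the blue-cap jar, in about 30 s.

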